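Make up two tint-test kits

TASK

Make up the two tint-test kits from the stock behind the trays. The blue tray gets the jar of red pigment (yellow lid) upright on its large ring, the dropper bottle upright on its small ring and the square plaster blank flat inside its square outline; the orange tray gets the jar of ochre pigment (white lid) upright on its ring and the narrow plaster blank flat inside its oblong outline, long side along the outline. Centre each thing on its mark, and leave the blue-grey tin, the pink cup and the wooden rib where they are.

Things in the scene. Friction and masses are not known exactly. Their poses are not given: they have to be found in the camera images.
- red_jar_center (a point): Clear jar with red powder and red label patch, yellow lid with a dark red middle, 45 mm across and 100 mm high, 110 g. Stands upright in the row of stock behind the trays. Point at its centre, half-way up, z up; yaw is of no account.
- ochre_jar_center (a point): Clear jar with ochre powder and ochre label patch, white lid with a gold-brown middle, 47 mm across and 98 mm high, 110 g. Stands upright in the row of stock behind the trays. Point at its centre, half-way up, z up; yaw is of no account.
- dropper_bottle_center (a point): Amber dropper bottle with a pale label patch and black rubber bulb, 102 mm high; the body is 33 mm across up to 70 mm, then a 24 mm collar up to 77 mm and a 13 mm bulb; grip the body. 70 g. Stands upright in the row of stock behind the trays. Point at its centre, half-way up, z up; yaw is of no account.
- square_blank_center (a point): Off-white plaster blank, 48 x 48 mm, 20 mm high, slightly tapered, lying flat in the row of stock behind the trays, 60 g. Point at its centre, half-way up; x and y along its sides.
- narrow_blank_center (a point): Off-white plaster blank, 30 mm (x) by 60 mm (y), 14 mm high, slightly tapered, lying flat in the row of stock behind the trays, 60 g or a little less. Point at its centre, half-way up; x along its short side, y along its long side.
- blue_tray: Blue kit tray, 138 (x) by 236 (y) mm, 130 wide inside, three bays. White marks centred at x = 0: 66 mm square outline for the square blank at y = -72 (bay 84 long), 44 mm ring for the dropper at y = +6 (bay 66), 60 mm ring for the red jar at y = +78 (bay 72). Fixed; rim 14 mm high, floor 3 mm thick, dividers 8 mm high. Origin: centre of the underside, x across, y along the tray; yaw within 9 degrees of the world axes.
- orange_tray: Orange kit tray, 138 (x) by 167 (y) mm, 130 wide inside, two bays. White marks centred at x = 0: oblong outline, 46 in x by 76 in y, for the narrow blank at y = -37.5 (bay 84 long), 60 mm ring for the ochre jar at y = +43.5 (bay 72). Fixed; rim 14 mm high, floor 3 mm thick, dividers 8 mm high. Origin: centre of the underside, x across, y along the tray; yaw within 9 degrees of the world axes.
- blue_grey_tin: Bystander: blue-grey tin, 57 mm across, 72 mm high, towards the wall behind the stock. Origin: centre of its underside.
- pink_cup: Bystander: small pink-stained cup, 79 mm across, 63 mm high, towards the wall behind the stock. Origin: centre of its underside.
- wooden_rib: Bystander: flat kidney-shaped wooden rib, 52 x 100 mm, 9 mm thick, towards the wall behind the stock. Origin: centre of its underside.
Mind the look-alikes: they are no part of the job. What is shaped like the part that bears red_jar_center but green is not meant. What is shaped like the part that bears narrow_blank_center but black is not meant.

How it is judged:
At the end, for the whole second after the job is handed in: Each of the five things in its tray, centred within 12 mm of its mark along each tray axis, on the tray floor (height within 5 mm), tilted under 0.15 rad, at rest; blanks turned under 0.35 rad from their outlines; tin, cup and rib within 30 mm of where they were (x of red_jar_center in the frame of blue_tray between -0.012 and 0.012 m and y of red_jar_center in the frame of blue_tray between 0.066 and 0.09 m and z of red_jar_center in the frame of blue_tray between 0.048 and 0.058 m and angle between each of red_jar_center, dropper_bottle_center, square_blank_center, ochre_jar_center, narrow_blank_center's own z axis and vertical below 0.15 rad and linear speed of each of red_jar, dropper_bottle, square_blank, ochre_jar, narrow_blank below 0.02 m/s and x of dropper_bottle_center in the frame of blue_tray between -0.012 and 0.012 m and y of dropper_bottle_center in the frame of blue_tray between -0.006 and 0.018 m and z of dropper_bottle_center in the frame of blue_tray between 0.049 and 0.059 m and x of square_blank_center in the frame of blue_tray between -0.012 and 0.012 m and y of square_blank_center in the frame of blue_tray between -0.084 and -0.06 m and z of square_blank_center in the frame of blue_tray between 0.008 and 0.018 m and (angle between the x axis of square_blank_center and the x axis of blue_tray, either way round below 0.35 rad or angle between the x axis of square_blank_center and the y axis of blue_tray, either way round below 0.35 rad) and x of ochre_jar_center in the frame of orange_tray between -0.012 and 0.012 m and y of ochre_jar_center in the frame of orange_tray between 0.0315 and 0.0555 m and z of ochre_jar_center in the frame of orange_tray between 0.047 and 0.057 m and x of narrow_blank_center in the frame of orange_tray between -0.012 and 0.012 m and y of narrow_blank_center in the frame of orange_tray between -0.0495 and -0.0255 m and z of narrow_blank_center in the frame of orange_tray between 0.005 and 0.015 m and angle between the x axis of narrow_blank_center and the x axis of orange_tray, either way round below 0.35 rad and distance of each of blue_grey_tin, pink_cup, wooden_rib from where it was at the start of the episode below 0.03 m); the robot touches nothing.
It fails at once if blue grey tin is moved 30 mm or more (distance of blue_grey_tin from where it was at the start of the episode above 0.03 m).
It fails at once if pink cup is moved 30 mm or more (distance of pink_cup from where it was at the start of the episode above 0.03 m).
It fails at once if wooden rib is moved 30 mm or more (distance of wooden_rib from where it was at the start of the episode above 0.03 m).
It also fails if it takes over 128 s, if anything falls off the work surface, if the arm or the gripper's body presses on something with over 40 N, if the wrist force passes 120 N, or if a joint passes its speed limit or range.

ROBOT

A 6-joint arm with a two-finger parallel gripper is mounted at the origin on a cart in front of the work surface, level with it; the furniture and walls round the work are solid. World frame = base frame: x ahead of the robot, y to its left, z up, the work surface at z = 0. Lengths are in m, angles in rad, forces in N, time in s.
With the tool pointing down it reaches from about 0.325 to 0.85 m from the base axis. Payload 4.4 kg.
Tool frame: the origin (TCP) lies at the very end of the fingers, on their centre line; the grasp point (between the pads) lies 19 mm behind it; z points along the fingers, y is the direction in which the jaws open and shut (so a half turn about z gives the same grasp; the last joint's range is limited). The gripper opens to 94 mm and grips with 3 to 60 N. Pads are 16 mm wide; open, the fingers measure 119 mm over their backs; the gripper's body (75 mm by 177 mm) begins 78 mm behind the grasp point.
Start: joints at [0.962, 0.207, 1.542, -0, 1.393, -0.15], TCP at [0.255, 0.516, 0.205] pointing down, gripper open.
Joint ranges: [-2.73, 2.73], [-0.86, 2.22], [0.23, 2.46], [-1.11, 4.25], [0.08, 2.63], [-2.82, 2.82]. Speed limits (rad/s): [2.79, 2.79, 3.14, 3.14, 3.14, 3.14].

INTERFACE

Orientations are given as a unit quaternion [w, x, y, z].
In Python, from cell import telemetry, cams, ctrl gives the robot as it stands.
- The arm moves only by the tool move_arm, never from a script. Its argument "moves" is a list of rows, each a list of 7 numbers: the shift along the tool's x, y, z normalised to -1 to 1, where 1 is 40 cm, then the turn, a rotation vector about the tool's x, y, z normalised to -1 to 1, where 1 is 180 degrees, then the closure, from 0 (fully open) to 1 (shut). In form: [[tx, ty, tz, ax, ay, az, hand], ...]. A call has 1 to 20 rows; each row shifts and turns the commanded pose from where the row before left it, along the tool's axes as they then stand; what a row does not reach is not made up. A row lasts 1/8 s, in which the tool goes at most 62.5 mm and 10.7 degrees, less where a joint would pass 70% of its speed; a pose out of reach is approached as far as the arm can. A call with a number of a shift or a turn outside -1 to 1 is refused whole. A call with a gripper value outside its range is refused whole. The fingers move at their own pace and stop on an object; the grip force is fixed at half the most. Time passes only in rows, so rows that do not move let the fingers close. It gives the time, the measured TCP pose, the force and the opening at its end, in the units of the state.
- telemetry.sense(): the state, without advancing time (a new reading comes with each control period).
- cams.grab_frame(name): name is "scene" or "top" or "wrist"; returns the picture (384x512x3 uint8, red, green, blue); there is no depth.
- cams.calibration(name): a dict with "K" (3x3 intrinsics, pixels), "R" (3x3) and "t" (3): a world point X has camera coordinates R X + t; the wrist camera has in their place "tool_from_camera" (4x4, takes a point from camera to tool coordinates, whose origin is the TCP and whose axes are the flange's). Camera axes: x right, y down, z forward; pixel columns grow to the right and rows downward; lengths in m; the calibration is good to about 2 mm. A picture is of the moment at which its call begins: read the wrist's pose just before it. calibration takes no time and is no camera call.
- ctrl.hand_in(): hands the job in, once; it reports no verdict.
Trained networks look in the newest picture that a camera, given by its name, has taken for a name from the list of things; names that differ only in an ending like _2 or _b are one class to them, and where a whole thing is asked for, a point or a joint stands for the part that bears it (a point fixed in the world has none). Each returns a list of dicts, best first, with "p" (0 to 1); they miss things now and then, are a little off and sometimes report something else, mostly with a low value. They report only what shows in the picture. A call takes as long as a camera call. They do not tell look-alikes from the thing itself.
- cams.outline_of(camera, query): "region" (384x512 bool, what is visible of it).
- cams.mark_of(camera, query): "at" ([x, y, z] in m, in the coordinates of the camera as it stood for that picture, good to about 4 mm: a listed point, or the origin of a listed thing).
The state is a dict: "time": time; "q": joint angles; "joint_velocities": joint speeds; "effort": joint torques, N m; "position": TCP position; "eef_rot": TCP orientation; "ft_force": force on the tool from outside, world axes, zero at the start; "ft_torque": the same for the moment, N m; "width": finger opening in m.
Only numpy, scipy, OpenCV 4.12 (cv2) and the standard library are available. Lean on these libraries where they do the work, as an engineer would, in place of code of your own. Each camera call takes 0.05 s, during which the arm holds its last target. There are 200 camera calls.

## Working session

There is one attempt and no reset: what is moved stays moved. The work goes in short steps, Python scripts to look and compute and a tool call to move; the robot and the scene stay as the last step left them, time stands still between calls to the robot, and variables do not carry over. Pictures are saved under pics/ and viewed, about 12 in all and at most 16, crops included, and the job is handed in when it is done.

Besides the shell and the picture viewer there is one more tool, called as name(argument=value, ...), one argument or row to a line, values as JSON. move_arm: Moves the arm, as the interface text tells. Scaled input: -1 to 1 covers 40 cm each way for a shift and 180 degrees each way for a turn. Its arguments: {"type":"object","properties":{"moves":{"type":"array","items":{"type":"array","items":{"type":"number"}}}},"required":["moves"]}

```bash
mkdir -p pics
cat > h.py <<'E'
import numpy as np,cv2
from cell import telemetry,cams,ctrl
from scipy.spatial.transform import Rotation as Ro
def save(n,f,img=None):
    img=cams.grab_frame(n) if img is None else img
    cv2.imwrite('pics/'+f,img[:,:,::-1]); return img
def toworld(n,p,s=None):
    c=cams.calibration(n); p=np.array(p)
    if n!='wrist': return np.array(c['R']).T@(p-np.array(c['t']))
    s=s or telemetry.sense(); q=s['eef_rot']; R=Ro.from_quat([q[1],q[2],q[3],q[0]])
    T=np.array(c['tool_from_camera']); return R.apply(T[:3,:3]@p+T[:3,3])+np.array(s['position'])
def ray(n,uv,z,s=None):
    K=np.array(cams.calibration(n)['K']); d=np.linalg.inv(K)@[uv[0],uv[1],1]
    o=toworld(n,[0,0,0],s); e=toworld(n,d,s)-o; return o+e*(z-o[2])/e[2]
def proj(n,X):
    c=cams.calibration(n);p=np.array(c['K'])@(np.array(c['R'])@X+np.array(c['t']));return p[:2]/p[2]
names='red_jar_center ochre_jar_center dropper_bottle_center square_blank_center narrow_blank_center blue_tray orange_tray blue_grey_tin pink_cup wooden_rib'.split()
E
python3 - <<'E'
from h import *
s=telemetry.sense();print(s['time'],s['position'],s['eef_rot'],s['width'])
a=save('top','t0.png');b=save('scene','s0.png')
for c in('top','scene'):
  print(c)
  for n in names: print(n,[(round(d['p'],2),toworld(c,d['at']).round(3).tolist()) for d in cams.mark_of(c,n)][:3])
cv2.imwrite('pics/both.png',cv2.resize(np.hstack([a,b]),(800,300))[:,:,::-1])
E
```

```text
0.0 [0.25420973 0.5148641  0.20430801] [-4.02505391e-04  2.27394174e-01  9.73802152e-01 -1.04699525e-03] 0.09354424654732808
top
red_jar_center [(0.87, [0.661, -0.001, 0.051]), (0.8, [0.56, -0.047, 0.047])]
ochre_jar_center [(0.67, [0.638, 0.124, 0.052])]
dropper_bottle_center [(0.67, [0.636, 0.24, 0.051])]
square_blank_center [(0.69, [0.644, -0.109, 0.005])]
narrow_blank_center [(0.79, [0.641, -0.25, 0.004]), (0.65, [0.592, -0.35, 0.008])]
blue_tray [(0.65, [0.442, 0.193, -0.002])]
orange_tray [(0.93, [0.449, -0.203, 0.002])]
blue_grey_tin [(0.69, [0.783, -0.009, -0.002])]
pink_cup [(0.69, [0.767, 0.125, -0.001])]
wooden_rib [(0.98, [0.766, -0.135, -0.0])]
scene
red_jar_center [(0.74, [0.659, 0.005, 0.051]), (0.61, [0.564, -0.046, 0.048])]
ochre_jar_center [(0.85, [0.639, 0.123, 0.047])]
dropper_bottle_center [(0.81, [0.639, 0.245, 0.053])]
square_blank_center [(0.81, [0.644, -0.115, 0.009])]
narrow_blank_center [(0.58, [0.598, -0.349, 0.006]), (0.48, [0.641, -0.248, 0.008])]
blue_tray [(0.65, [0.435, 0.188, -0.002])]
orange_tray [(0.74, [0.639, 0.244, 0.05]), (0.6, [0.45, -0.201, -0.002])]
blue_grey_tin [(0.83, [0.778, -0.012, -0.002])]
pink_cup [(0.94, [0.774, 0.126, -0.003])]
wooden_rib [(0.68, [0.769, -0.135, -0.001])]
```

View pics/t0.png

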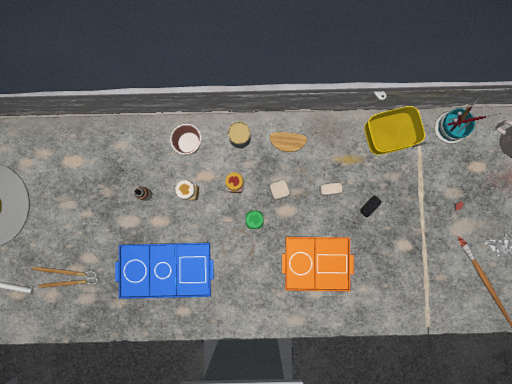

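View pics/s0.png

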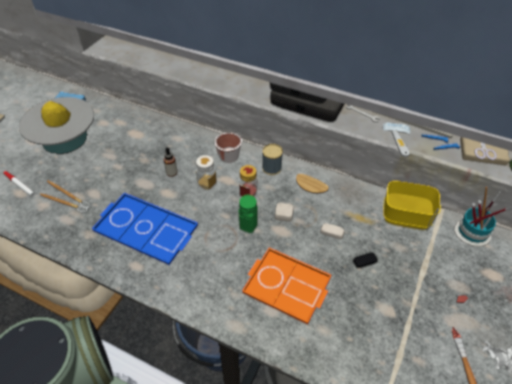

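The top view shows the blue tray around (165,270), the orange tray around (318,263) and the stock row near v=187. The decoys are the green jar at (255,219) and the black blank at (371,206). Next I'll refine the marks and the blanks' yaw.

Run:
```python
from h import *
img=cams.grab_frame('top');hsv=cv2.cvtColor(img,cv2.COLOR_RGB2HSV)
def rect(m,z,lab):
    m=cv2.morphologyEx(m.astype(np.uint8),cv2.MORPH_CLOSE,np.ones((7,7)))
    c=max(cv2.findContours(m,0,2)[0],key=cv2.contourArea)
    w=np.array([ray('top',p[0],z)[:2] for p in c]).astype(np.float32)
    r=cv2.minAreaRect(w*1000);b=cv2.boxPoints(r);e=max([b[1]-b[0],b[2]-b[1]],key=np.linalg.norm)
    e=e*np.sign(e[1]);print(lab,np.round(r[0],1),np.round(r[1],1),'long side deg from +y (ccw)',round(np.degrees(np.arctan2(-e[0],e[1])),1))
H,S,V=cv2.split(hsv);uu,vv=np.meshgrid(range(512),range(384))
# marks: white within trays
for lab,u0,u1 in(('blue',110,218),('orange',280,356)):
    box=(uu>u0)&(uu<u1)&(vv>230)&(vv<305)
    col=(S>140)&((abs(H.astype(int)-110)<15) if lab=='blue' else (H<20))
    rect(box&col,.014,lab+' tray')
    w=(box&(S<150)&(V>120)).astype(np.uint8)
    k=cv2.erode(cv2.morphologyEx((box&col).astype(np.uint8),cv2.MORPH_CLOSE,np.ones((9,9))),np.ones((7,7)))
    w&=k
    n,l,st,ce=cv2.connectedComponentsWithStats(w,connectivity=8)
    for i in range(1,n):
        if st[i,4]>12:
            x,y,a,b=st[i,:4];c=(x+(a-1)/2,y+(b-1)/2);print('mark',st[i].tolist(),ray('top',c,.003)[:2].round(4))
for n,z in(('square_blank_center',.02),('narrow_blank_center',.014)):
    for d in cams.outline_of('top',n)[:2]: rect(d['region'],z,n+str(round(d['p'],2)))
for n in names[:3]:
    print(n,[toworld('top',d['at']).round(3).tolist() for d in cams.mark_of('top',n)][:2])
c=cams.calibration('wrist');print(np.round(c['tool_from_camera'],3).tolist(),np.round(c['K'],0).tolist())
```

```text
blue tray [440.  192.3] [252.4 136.8] long side deg from +y (ccw) -0.0
mark [179, 256, 28, 28, 222] [0.4389 0.1202]
mark [123, 259, 25, 25, 150] [0.4385 0.2698]
mark [154, 261, 18, 19, 112] [0.4394 0.1983]
orange tray [ 448.  -203.7] [183.3 135.4] long side deg from +y (ccw) -1.3
mark [289, 251, 24, 25, 145] [ 0.4492 -0.1609]
mark [316, 254, 32, 20, 174] [ 0.4461 -0.2414]
square_blank_center0.75 [ 642.3 -108.5] [48.5 49.3] long side deg from +y (ccw) 17.1
narrow_blank_center0.77 [ 593.4 -345.6] [29.2 57.5] long side deg from +y (ccw) 43.2
narrow_blank_center0.75 [ 640.7 -243. ] [28.3 57.9] long side deg from +y (ccw) 5.0
red_jar_center [[0.658, 0.002, 0.049], [0.562, -0.044, 0.048]]
ochre_jar_center [[0.639, 0.124, 0.046]]
dropper_bottle_center [[0.639, 0.242, 0.054]]
[[-0.001, -0.958, -0.288, 0.085], [1.0, -0.001, -0.001, 0.0], [0.0, -0.288, 0.958, -0.179], [0.0, 0.0, 0.0, 1.0]] [[291.0, 0.0, 259.0], [0.0, 291.0, 191.0], [0.0, 0.0, 1.0]]
```

move_arm(
  moves=[
    [0,0,-0.03,0,0,0.059,0],
    [0,0,-0.03,0,0,0.059,0],
    [0,0,0,0,0,0.059,0],
    [0,0,0,0,0,0.059,0],
    [0,0,0,0,0,0.059,0],
    [0,0,0,0,0,0.059,0],
  ],
)

```text
time: 2.15
position: [0.2547, 0.5155, 0.2295]
eef_rot: [-0.0, 0.709, 0.705, 0.0]
ft_force: [0.1, -0.3, -0.0]
width: 0.0941
```

move_arm(
  moves=[
    [-0.0684,0.0961,0,0,0,0,0],
    [-0.0684,0.0961,0,0,0,0,0],
    [-0.0684,0.0961,0,0,0,0,0],
    [-0.0684,0.0961,0,0,0,0,0],
    [-0.0684,0.0961,0,0,0,0,0],
    [-0.0684,0.0961,0,0,0,0,0],
    [-0.0684,0.0961,0,0,0,0,0],
    [-0.0684,0.0961,0,0,0,0,0],
    [-0.0684,0.0961,0,0,0,0,0],
    [-0.0684,0.0961,0,0,0,0,0],
    [0,0,0,0,0,0,0],
    [0,0,0,0,0,0,0],
  ],
)

```text
time: 3.65
position: [0.6386, 0.2421, 0.2291]
eef_rot: [-0.001, 0.707, 0.707, -0.0]
ft_force: [-0.3, -0.1, 0.4]
width: 0.0943
```

```bash
cat >> h.py <<'E'
def look(*ns):
    s=telemetry.sense();i=cams.grab_frame('wrist')
    for n in ns: print(n,[(round(d['p'],2),toworld('wrist',d['at'],s).round(4).tolist()) for d in cams.mark_of('wrist',n)][:3])
    return s,i
E
python3 - <<'E'
from h import *
s,i=look('dropper_bottle_center','ochre_jar_center');save('','w1.png',i)
print(telemetry.sense()['position'],s['eef_rot'])
E
```

```text
dropper_bottle_center [(0.83, [0.6424, 0.2371, 0.0541])]
ochre_jar_center [(0.9, [0.6397, 0.1186, 0.0476])]
[0.6380179  0.24303046 0.22964802] [-5.52012135e-04  7.07214141e-01  7.06999123e-01 -3.05030707e-04]
```

View pics/w1.png

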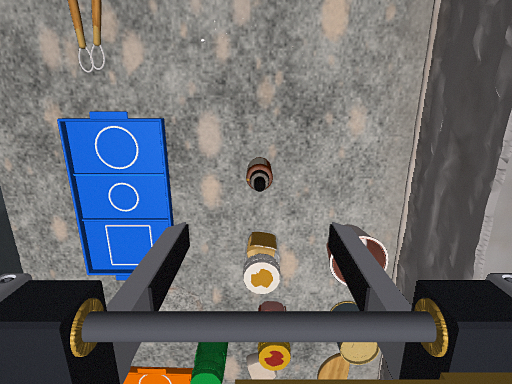

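The wrist view confirms the dropper at (259,175) between the jaws, with a clear way down.

move_arm(
  moves=[
    [-0.001,0.0,0.06,0,0,0,0.2],
    [-0.001,0.0015,0.06,0,0,0,0.2],
    [0,0.0015,0.06,0,0,0,0.2],
    [0,0,0.06,0,0,0,0.2],
    [0,0,0.06,0,0,0,0.2],
    [0,0,0.06,0,0,0,0.2],
    [0,0,0.05,0,0,0,0.2],
    [0,0,0.04,0,0,0,0.2],
    [0,0,0.036,0,0,0,0.2],
    [0,0,0,0,0,0,0.2],
    [0,0,0,0,0,0,1],
    [0,0,0,0,0,0,1],
    [0,0,0,0,0,0,1],
    [0,0,0,0,0,0,1],
    [0,0,0,0,0,0,1],
    [0,0,0,0,0,0,1],
  ],
)

```text
time: 5.8
position: [0.6403, 0.2411, 0.0352]
eef_rot: [0.0, 0.707, 0.707, 0.0]
ft_force: [-0.6, 0.2, 0.5]
width: 0.0317
```

move_arm(
  moves=[
    [0,0,-0.04,0,0,0,1],
    [0,0,-0.05,0,0,0,1],
    [0,0,-0.035,0,0,0,1],
    [-0.013,-0.06,0,0,0,0,1],
    [-0.018,-0.09,0,0,0,0,1],
    [-0.018,-0.09,0,0,0,0,1],
    [-0.018,-0.09,0,0,0,0,1],
    [-0.018,-0.09,0,0,0,0,1],
    [-0.0228,-0.0833,0,0,0,0,1],
    [0,0,0,0,0,0,1],
    [0,0,0,0,0,0,1],
  ],
)

```text
time: 7.18
position: [0.4406, 0.1984, 0.0864]
eef_rot: [0.001, 0.707, 0.707, 0.001]
ft_force: [0.6, 0.3, -0.6]
width: 0.0316
```

Run:
```python
from h import *
s,i=look('dropper_bottle_center','blue_tray');save('','w2.png',i)
print(s['position'],s['width'])
```

```text
dropper_bottle_center [(0.57, [0.4424, 0.1945, 0.1078])]
blue_tray [(0.7, [0.4433, 0.188, 0.001]), (0.21, [0.6398, 0.1213, 0.0446])]
[0.44060173 0.19837948 0.08638855] 0.031574628103991094
```

View pics/w2.png

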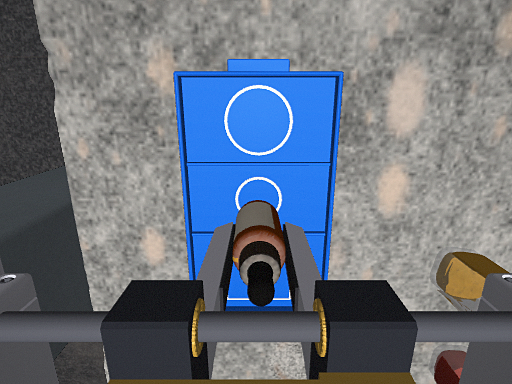

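The dropper is held upright over the small ring, which is centred near (258,197). Lower and release.

move_arm(
  moves=[
    [0,0,0.04,0,0,0,1],
    [0,0,0.04,0,0,0,1],
    [0,0,0.025,0,0,0,1],
    [0,0,0.0145,0,0,0,1],
    [0,0,0,0,0,0,1],
    [0,0,0,0,0,0,1],
    [0,0,0,0,0,0,0.25],
    [0,0,0,0,0,0,0.25],
    [0,0,0,0,0,0,0.25],
    [0,0,0,0,0,0,0.25],
    [0,0,-0.05,0,0,0,0.25],
    [0,0,-0.07,0,0,0,0.25],
    [0,0,-0.09,0,0,0,0.25],
    [0,0,-0.09,0,0,0,0.25],
    [0,0,-0.06,0,0,0,0.2],
    [0,0,0,0,0,0,0.2],
  ],
)

```text
time: 9.32
position: [0.4407, 0.1984, 0.1833]
eef_rot: [0.001, 0.707, 0.707, 0.002]
ft_force: [0.3, -1.4, -1.0]
width: 0.0753
```

Run:
```python
from h import *
s,i=look('dropper_bottle_center','blue_tray','ochre_jar_center')
print(s['position'],s['width'])
i=cams.grab_frame('scene')
for n in ('dropper_bottle_center','blue_tray'): print(n,[(round(d['p'],2),toworld('scene',d['at']).round(4).tolist()) for d in cams.mark_of('scene',n)][:2])
```

```text
dropper_bottle_center [(0.73, [0.4417, 0.1919, 0.0587])]
blue_tray [(0.73, [0.4422, 0.1899, -0.0012])]
ochre_jar_center [(0.65, [0.6386, 0.1217, 0.0465])]
[0.4406613  0.19843164 0.18334104] 0.07529359061243154
dropper_bottle_center [(0.55, [0.4347, 0.2004, 0.0538])]
blue_tray [(0.79, [0.4393, 0.1915, -0.0043])]
```

move_arm(
  moves=[
    [-0.0701,0.078,0,0,0,0,0.1],
    [-0.0701,0.078,0,0,0,0,0.1],
    [-0.0701,0.078,0,0,0,0,0.1],
    [-0.0701,0.078,0,0,0,0,0.1],
    [-0.0701,0.078,0,0,0,0,0.1],
    [-0.0701,0.078,0,0,0,0,0.1],
    [-0.0701,0.078,0,0,0,0,0.1],
    [0,0,0,0,0,0,0.1],
    [0,0,0,0,0,0,0.1],
  ],
)

```text
time: 10.8
position: [0.6564, 0.0021, 0.1802]
eef_rot: [-0.001, 0.707, 0.707, -0.001]
ft_force: [0.0, 0.4, -1.0]
width: 0.0845
```

Run:
```python
from h import *
s,i=look('red_jar_center','square_blank_center')
print(s['position'],s['width'],s['eef_rot'])
save('','w3.png',i)
```

```text
red_jar_center [(0.96, [0.5657, -0.0451, 0.046]), (0.55, [0.6583, 0.0008, 0.0505])]
square_blank_center [(0.86, [0.6425, -0.1115, 0.0095])]
[0.6564031  0.002104   0.18016572] 0.08453146091225933 [-1.06708336e-03  7.07185069e-01  7.07027477e-01 -5.35362375e-04]
```

View pics/w3.png

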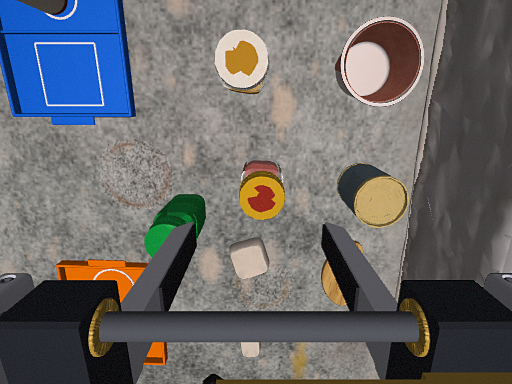

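The red jar with the yellow lid at (262,190) lies between the jaws, and the green decoy is clear of the finger.

move_arm(
  moves=[
    [0,0.005,0.05,0,0,0,0.1],
    [0,0,0.06,0,0,0,0.1],
    [0,0,0.07,0,0,0,0.1],
    [0,0,0.07,0,0,0,0.1],
    [0,0,0.06,0,0,0,0.1],
    [0,0,0.04,0,0,0,0.1],
    [0,0,0.0175,0,0,0,0.1],
    [0,0,0,0,0,0,0.1],
    [0,0,0,0,0,0,1],
    [0,0,0,0,0,0,1],
    [0,0,0,0,0,0,1],
    [0,0,0,0,0,0,1],
    [0,0,0,0,0,0,1],
    [0,0,0,0,0,0,1],
  ],
)

```text
time: 12.7
position: [0.6594, 0.0016, 0.0345]
eef_rot: [0.0, 0.707, 0.707, 0.0]
ft_force: [0.3, 0.3, 1.6]
width: 0.044
```

move_arm(
  moves=[
    [0,0,-0.05,0,0,0,1],
    [0,0,-0.07,0,0,0,1],
    [0,0,-0.08,0,0,0,1],
    [0,0,-0.07,0,0,0,1],
    [0,0,-0.045,0,0,0,1],
    [0.0841,-0.0689,0,0,0,0,1],
    [0.0841,-0.0689,0,0,0,0,1],
    [0.0841,-0.0689,0,0,0,0,1],
    [0.0841,-0.0689,0,0,0,0,1],
    [0.0841,-0.0689,0,0,0,0,1],
    [0.0841,-0.0689,0,0,0,0,1],
    [0.0841,-0.0689,0,0,0,0,1],
    [0.0841,-0.0689,0,0,0,0,1],
    [0,0,0,0,0,0,1],
    [0,0,0.06,0,0,0,1],
    [0,0,0.07,0,0,0,1],
    [0,0,0.05,0,0,0,1],
    [0,0,0,0,0,0,1],
  ],
)

```text
time: 14.95
position: [0.4377, 0.2694, 0.0866]
eef_rot: [-0.001, 0.707, 0.707, -0.002]
ft_force: [0.4, -0.1, -1.7]
width: 0.0441
```

Run:
```python
from h import *
s,i=look('red_jar_center','blue_tray')
print(s['position'],s['width'],s['eef_rot'])
save('','w4.png',i)
```

```text
red_jar_center [(0.97, [0.4397, 0.272, 0.1027])]
blue_tray []
[0.43769651 0.26943147 0.0865914 ] 0.04411671421909717 [-6.90923117e-04  7.07445522e-01  7.06764340e-01 -2.12673698e-03]
```

View pics/w4.png

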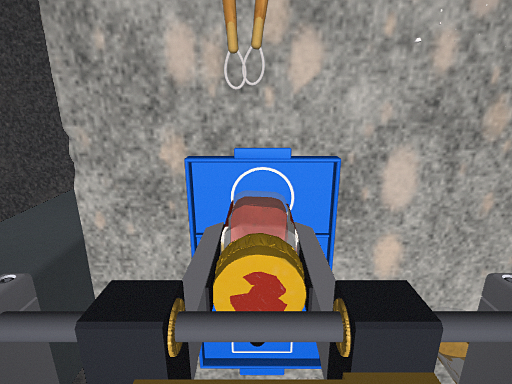

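The jar is held upright and centred over the large ring (263,195). Lower and release.

move_arm(
  moves=[
    [0,0.002,0.04,0,0,0,1],
    [0,0,0.04,0,0,0,1],
    [0,0,0.027,0,0,0,1],
    [0,0,0.0145,0,0,0,1],
    [0,0,0,0,0,0,1],
    [0,0,0,0,0,0,1],
    [0,0,0,0,0,0,0.2],
    [0,0,0,0,0,0,0.2],
    [0,0,0,0,0,0,0.2],
    [0,0,0,0,0,0,0.2],
    [0,0,-0.05,0,0,0,0.2],
    [0,0,-0.07,0,0,0,0.2],
    [0,0,-0.09,0,0,0,0.2],
    [0,0,-0.09,0,0,0,0.2],
    [0,0,-0.06,0,0,0,0.1],
    [0,0,0,0,0,0,0.1],
  ],
)

```text
time: 17.1
position: [0.4413, 0.2715, 0.186]
eef_rot: [0.001, 0.707, 0.707, 0.002]
ft_force: [-0.8, 0.4, -0.3]
width: 0.0845
```

Run:
```python
from h import *
s,i=look('red_jar_center','dropper_bottle_center','blue_tray','ochre_jar_center')
print(s['position'],s['width'],s['eef_rot'])
for c in('scene','top'):
  i=cams.grab_frame(c)
  for n in ('red_jar_center','dropper_bottle_center','blue_tray','ochre_jar_center'): print(n,[(round(d['p'],2),toworld(c,d['at']).round(4).tolist()) for d in cams.mark_of(c,n)][:2])
```

```text
red_jar_center [(0.68, [0.4388, 0.2703, 0.0534])]
dropper_bottle_center [(0.7, [0.4389, 0.1935, 0.0556])]
blue_tray [(0.94, [0.4436, 0.1901, -0.0017])]
ochre_jar_center []
[0.44129345 0.27153706 0.18595837] 0.08450215317469323 [0.00104476 0.70713865 0.70706979 0.00248188]
red_jar_center [(0.96, [0.5668, -0.0453, 0.0508]), (0.77, [0.4389, 0.273, 0.0541])]
dropper_bottle_center [(0.54, [0.4361, 0.1995, 0.0561])]
blue_tray [(0.59, [0.4345, 0.1878, -0.0037])]
ochre_jar_center [(0.94, [0.6398, 0.1211, 0.0452])]
red_jar_center [(0.87, [0.4398, 0.2722, 0.0516]), (0.57, [0.562, -0.0449, 0.0489])]
dropper_bottle_center [(0.48, [0.4334, 0.1994, 0.0539])]
blue_tray [(0.57, [0.4431, 0.1926, -0.0018]), (0.16, [0.7798, -0.0112, -0.0009])]
ochre_jar_center [(0.74, [0.6405, 0.1208, 0.049])]
```

move_arm(
  moves=[
    [-0.0621,0.0825,0,0,0,0,0.1],
    [-0.0621,0.0825,0,0,0,0,0.1],
    [-0.0621,0.0825,0,0,0,0,0.1],
    [-0.0621,0.0825,0,0,0,0,0.1],
    [-0.0621,0.0825,0,0,0,0,0.1],
    [-0.0621,0.0825,0,0,0,0,0.1],
    [0,0,0,0,0,0,0.1],
    [0,0,0.06,0,0,0,0.1],
    [0,0,0.07,0,0,0,0.1],
    [0,0,0.07,0,0,0,0.1],
    [0,0,0.07,0,0,0,0.1],
    [0,0,0.06,0,0,0,0.1],
    [0,0,0.035,0,0,0,0.1],
    [0,0,0.015,0,0,0,0.1],
    [0,0,0,0,0,0,0.1],
  ],
)

```text
time: 19.73
position: [0.6377, 0.122, 0.0319]
eef_rot: [0.0, 0.707, 0.707, 0.0]
ft_force: [-0.6, 0.1, 0.2]
width: 0.0848
```

move_arm(
  moves=[
    [0,0,0,0,0,0,1],
    [0,0,0,0,0,0,1],
    [0,0,0,0,0,0,1],
    [0,0,0,0,0,0,1],
    [0,0,0,0,0,0,1],
    [0,0,0,0,0,0,1],
  ],
)

```text
time: 20.48
position: [0.6382, 0.1218, 0.0321]
eef_rot: [0.0, 0.707, 0.707, 0.0]
ft_force: [0.9, -0.2, 2.5]
width: 0.0473
```

move_arm(
  moves=[
    [0,0,-0.05,0,0,0,1],
    [0,0,-0.07,0,0,0,1],
    [0,0,-0.08,0,0,0,1],
    [0,0,-0.075,0,0,0,1],
    [0,0,-0.05,0,0,0,1],
    [-0.0884,-0.0591,0,0,0,0,1],
    [-0.0884,-0.0591,0,0,0,0,1],
    [-0.0884,-0.0591,0,0,0,0,1],
    [-0.0884,-0.0591,0,0,0,0,1],
    [-0.0884,-0.0591,0,0,0,0,1],
    [-0.0884,-0.0591,0,0,0,0,1],
    [-0.0884,-0.0591,0,0,0,0,1],
    [-0.0884,-0.0591,0,0,0,0,1],
    [0,0,0,0,0,0,1],
    [0,0,0.06,0,0,0,1],
    [0,0,0.07,0,0,0,1],
    [0,0,0.05,0,0,0,1],
    [0,0,0,0,0,0,1],
  ],
)

```text
time: 22.72
position: [0.4472, -0.1593, 0.0881]
eef_rot: [-0.002, 0.707, 0.707, -0.0]
ft_force: [-0.8, 0.0, -1.1]
width: 0.0473
```

Run:
```python
from h import *
s,i=look('ochre_jar_center','orange_tray')
print(s['position'],s['width'],s['eef_rot'])
save('','w5.png',i)
```

```text
ochre_jar_center [(0.6, [0.4494, -0.1644, 0.1044])]
orange_tray []
[ 0.44724498 -0.1593317   0.08811421] 0.04725532004529321 [-2.29502759e-03  7.06811292e-01  7.07398310e-01 -4.01873213e-04]
```

View pics/w5.png

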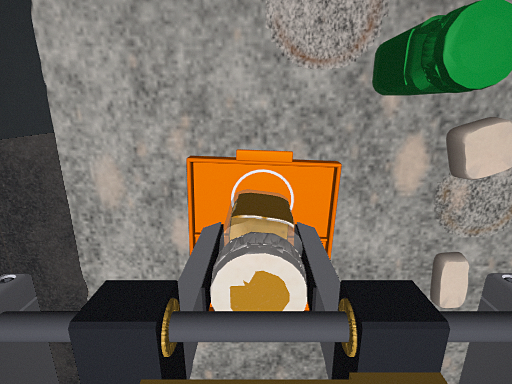

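The ochre jar hangs over its ring (263,198). Lower and release, then carry on to the square blank.

move_arm(
  moves=[
    [0,0.002,0.04,0,0,0,1],
    [0,0,0.045,0,0,0,1],
    [0,0,0.03,0,0,0,1],
    [0,0,0.016,0,0,0,1],
    [0,0,0,0,0,0,1],
    [0,0,0,0,0,0,1],
    [0,0,0,0,0,0,0.2],
    [0,0,0,0,0,0,0.2],
    [0,0,0,0,0,0,0.2],
    [0,0,0,0,0,0,0.2],
    [0,0,-0.05,0,0,0,0.2],
    [0,0,-0.07,0,0,0,0.2],
    [0,0,-0.09,0,0,0,0.2],
    [0,0,-0.09,0,0,0,0.2],
    [0,0,-0.06,0,0,0,0.1],
    [0,0,0,0,0,0,0.1],
  ],
)

```text
time: 24.88
position: [0.4508, -0.162, 0.1834]
eef_rot: [0.003, 0.707, 0.707, 0.001]
ft_force: [0.0, -0.5, -0.3]
width: 0.0844
```

Run:
```python
from h import *
s,i=look('ochre_jar_center','orange_tray','narrow_blank_center','square_blank_center')
print(s['position'],s['width'],s['eef_rot'])
for c in('scene','top'):
  i=cams.grab_frame(c)
  for n in ('ochre_jar_center','orange_tray','narrow_blank_center','square_blank_center'): print(n,[(round(d['p'],2),toworld(c,d['at']).round(4).tolist()) for d in cams.mark_of(c,n)][:2])
```

```text
ochre_jar_center [(0.58, [0.4478, -0.161, 0.0485])]
orange_tray [(0.93, [0.4457, -0.2063, 0.0022])]
narrow_blank_center [(0.89, [0.6378, -0.2501, 0.0094])]
square_blank_center [(0.39, [0.4501, -0.1603, 0.0503])]
[ 0.45079648 -0.161957    0.18337755] 0.0844051694745608 [2.50975469e-03 7.07135396e-01 7.07073401e-01 6.62078456e-04]
ochre_jar_center [(0.56, [0.4492, -0.1643, 0.0494])]
orange_tray [(0.62, [0.4504, -0.2025, -0.0023]), (0.34, [0.4388, 0.2734, 0.0552])]
narrow_blank_center [(0.84, [0.6448, -0.2469, 0.0054]), (0.72, [0.5966, -0.3523, 0.0056])]
square_blank_center [(0.56, [0.6439, -0.1144, 0.0102]), (0.43, [0.4377, 0.2001, 0.056])]
ochre_jar_center [(0.45, [0.4468, -0.1613, 0.052])]
orange_tray [(0.85, [0.4502, -0.2034, 0.0001]), (0.56, [0.6425, -0.2495, 0.0073])]
narrow_blank_center [(0.8, [0.5939, -0.3478, 0.0055]), (0.65, [0.6453, -0.2487, 0.0071])]
square_blank_center [(0.7, [0.6441, -0.1079, 0.0095])]
```

move_arm(
  moves=[
    [-0.043,0.0955,0,0,0,0,0.2],
    [-0.043,0.0955,0,0,0,0,0.2],
    [-0.043,0.0955,0,0,0,0,0.2],
    [-0.043,0.0955,0,0,0,0,0.2],
    [-0.043,0.0955,0,0,0,0,0.2],
    [0,0,0,0,0,0,0.2],
    [0,0,0,0,0,0,0.2],
  ],
)

```text
time: 26.5
position: [0.6396, -0.2467, 0.1807]
eef_rot: [-0.001, 0.707, 0.707, -0.0]
ft_force: [0.2, 1.4, 0.6]
width: 0.0751
```

```bash
cat >> h.py <<'E'
def wrect(n,z):
    s,i=look(n); print(s['position'],s['eef_rot'],s['width'])
    for d in cams.outline_of('wrist',n)[:2]:
        c=max(cv2.findContours(d['region'].astype(np.uint8),0,2)[0],key=cv2.contourArea)
        w=np.array([ray('wrist',p[0],z,s)[:2] for p in c]).astype(np.float32)
        r=cv2.minAreaRect(w*1000);b=cv2.boxPoints(r);e=max([b[1]-b[0],b[2]-b[1]],key=np.linalg.norm);e=e*np.sign(e[1])
        print(round(d['p'],2),np.round(r[0],1),np.round(r[1],1),'ccw deg',round(np.degrees(np.arctan2(-e[0],e[1])),1))
    return i
E
python3 - <<'E'
from h import *
save('','w6.png',wrect('narrow_blank_center',.014))
E
```

```text
narrow_blank_center [(0.66, [0.6372, -0.2487, 0.0078]), (0.57, [0.5934, -0.3534, 0.0048])]
[ 0.6395758  -0.24674042  0.18065212] [-7.86625626e-04  7.07116584e-01  7.07096500e-01 -2.41964659e-04] 0.0750685530921917
0.86 [ 641.7 -245.7] [28.7 59.6] ccw deg 5.0
0.6 [ 594.2 -346. ] [33.4 59.2] ccw deg 45.4
```

View pics/w6.png

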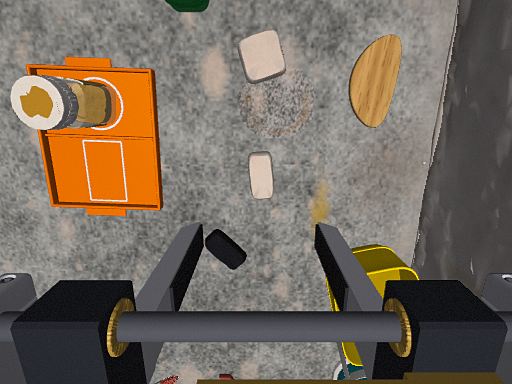

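The narrow blank is at (261,175) and leans about 5° ccw. The black decoy at (225,250) is well clear.

move_arm(
  moves=[
    [-0.002,0.002,0.05,0,0,0,0.3],
    [0,0,0.08,0,0,-0.014,0.3],
    [0,0,0.08,0,0,-0.014,0.3],
    [0,0,0.08,0,0,0,0.3],
    [0,0,0.07,0,0,0,0.3],
    [0,0,0.045,0,0,0,0.3],
    [0,0,0.022,0,0,0,0.3],
    [0,0,0.012,0,0,0,0.3],
    [0,0,0,0,0,0,0.3],
    [0,0,0,0,0,0,0.3],
  ],
)

```text
time: 27.9
position: [0.6419, -0.2484, 0.0069]
eef_rot: [0.001, 0.675, 0.737, 0.0]
ft_force: [-0.3, 0.6, -0.1]
width: 0.0658
```

move_arm(
  moves=[
    [0,0,0,0,0,0,1],
    [0,0,0,0,0,0,1],
    [0,0,0,0,0,0,1],
    [0,0,0,0,0,0,1],
    [0,0,0,0,0,0,1],
    [0,0,0,0,0,0,1],
  ],
)

```text
time: 28.65
position: [0.6411, -0.2479, 0.0056]
eef_rot: [0.0, 0.675, 0.737, 0.0]
ft_force: [0.5, 1.0, -0.1]
width: 0.0278
```

move_arm(
  moves=[
    [0,0,-0.04,0,0,0,1],
    [0,0,-0.06,0,0,0.013,1],
    [0,0,-0.05,0,0,0.013,1],
    [0,0,0,0,0,0.013,1],
    [0,-0.078,0,0,0,0,1],
    [0,-0.1,0,0,0,0,1],
    [0,-0.11,0,0,0,0,1],
    [0,-0.1,0,0,0,0,1],
    [-0.001,-0.1,0,0,0,0,1],
    [0,0,0,0,0,0,1],
    [0,0,0,0,0,0,1],
  ],
)

```text
time: 30.02
position: [0.4472, -0.2424, 0.0669]
eef_rot: [0.001, 0.719, 0.695, 0.0]
ft_force: [0.3, -0.5, -1.1]
width: 0.0282
```

Run:
```python
from h import *
s,i=look('narrow_blank_center','orange_tray')
print(s['position'],s['width'],s['eef_rot'])
save('','w7.png',i)
```

```text
narrow_blank_center [(0.8, [0.5963, -0.3531, 0.0076]), (0.71, [0.4433, -0.2422, 0.0662])]
orange_tray [(0.94, [0.4476, -0.2091, 0.0006])]
[ 0.44720759 -0.24237575  0.06692697] 0.028170077889799274 [1.49213262e-03 7.19382024e-01 6.94612963e-01 3.28193938e-04]
```

View pics/w7.png

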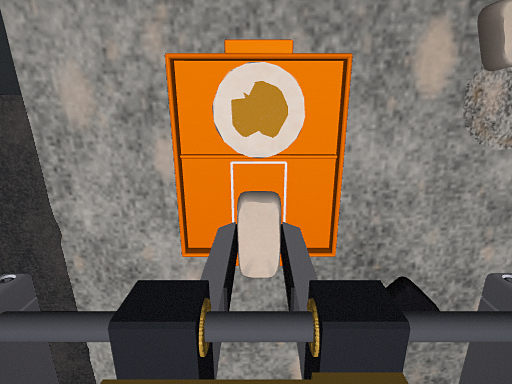

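The blank is aligned and centred over the oblong outline (259,200). Lower and release.

move_arm(
  moves=[
    [0,-0.001,0.045,0,0,0,1],
    [0,0,0.05,0,0,0,1],
    [0,0,0.033,0,0,0,1],
    [0,0,0.017,0,0,0,1],
    [0,0,0,0,0,0,1],
    [0,0,0,0,0,0,1],
    [0,0,0,0,0,0,0.4],
    [0,0,0,0,0,0,0.4],
    [0,0,0,0,0,0,0.4],
    [0,0,0,0,0,0,0.4],
    [0,0,-0.04,0,0,0,0.4],
    [0,0,-0.07,0,0,0,0.4],
    [0,0,-0.11,0,0,0,0.4],
    [0,0,-0.11,0,0,0,0.4],
    [0,0,-0.11,0,0,0,0.2],
    [0,0,0,0,0,0,0.2],
  ],
)

```text
time: 32.17
position: [0.4484, -0.2437, 0.1895]
eef_rot: [0.006, 0.719, 0.695, 0.001]
ft_force: [0.3, -1.2, 0.1]
width: 0.0723
```

Run:
```python
from h import *
s,i=look('ochre_jar_center','orange_tray','square_blank_center')
save('','w8.png',wrect('narrow_blank_center',.017))
```

```text
ochre_jar_center []
orange_tray [(0.71, [0.4449, -0.2077, -0.0003])]
square_blank_center [(0.89, [0.6435, -0.1121, 0.0095])]
narrow_blank_center [(0.94, [0.5954, -0.3527, 0.0073]), (0.8, [0.4393, -0.241, 0.0103])]
[ 0.44460589 -0.24081247  0.18247193] [-1.25581456e-03  7.19271510e-01  6.94727920e-01 -1.87361769e-04] 0.07531882951464085
0.7 [ 445.8 -238.5] [59.8 29.6] ccw deg -2.0
0.65 [ 589.  -344.5] [28.5 63.1] ccw deg 42.9
```

move_arm(
  moves=[
    [0.0571,0.081,0,0,0,0,0.1],
    [0.0571,0.081,0,0,0,0,0.1],
    [0.0571,0.081,0,0,0,0,0.1],
    [0.0571,0.081,0,0,0,0,0.1],
    [0.0571,0.081,0,0,0,0,0.1],
    [0.0571,0.081,0,0,0,0,0.1],
    [0,0,0,0,0,-0.053,0.1],
    [0,0,0,0,0,-0.053,0.1],
    [0,0,0,0,0,0,0.1],
    [0,0,0,0,0,0,0.1],
  ],
)

```text
time: 33.78
position: [0.6442, -0.1113, 0.1829]
eef_rot: [-0.001, 0.595, 0.804, -0.0]
ft_force: [-0.5, -0.6, 1.0]
width: 0.0845
```

Run:
```python
from h import *
save('','w9.png',wrect('square_blank_center',.02))
```

```text
square_blank_center [(0.91, [0.643, -0.1096, 0.0092]), (0.75, [0.7643, -0.1414, 0.0031])]
[ 0.64421161 -0.11132292  0.18289679] [-5.93874613e-04  5.95190892e-01  8.03584098e-01 -2.16852248e-04] 0.08449786510609068
0.63 [ 641.6 -110. ] [45.5 49.7] ccw deg 17.9
```

View pics/w9.png

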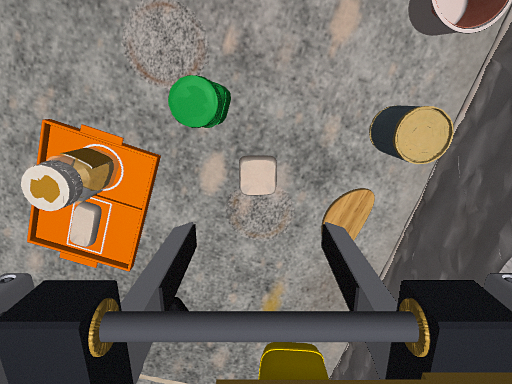

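The square blank at (258,175) lines up with the jaws. Descend and grip.

move_arm(
  moves=[
    [0.002,-0.003,0.05,0,0,0,0.1],
    [0,0,0.08,0,0,0,0.15],
    [0,0,0.08,0,0,0,0.15],
    [0,0,0.08,0,0,0,0.15],
    [0,0,0.07,0,0,0,0.15],
    [0,0,0.045,0,0,0,0.15],
    [0,0,0.02,0,0,0,0.15],
    [0,0,0.01,0,0,0,0.15],
    [0,0,0,0,0,0,0.15],
    [0,0,0,0,0,0,1],
    [0,0,0,0,0,0,1],
    [0,0,0,0,0,0,1],
    [0,0,0,0,0,0,1],
    [0,0,0,0,0,0,1],
    [0,0,0,0,0,0,1],
  ],
)

```text
time: 35.8
position: [0.6433, -0.1109, 0.0098]
eef_rot: [0.0, 0.594, 0.804, 0.0]
ft_force: [-1.2, 0.0, 1.1]
width: 0.0439
```

move_arm(
  moves=[
    [0,0,-0.05,0,0,0,1],
    [0,0,-0.08,0,0,0,1],
    [0,0,-0.09,0,0,0,1],
    [0,0,-0.09,0,0,0.0472,1],
    [0,0,-0.065,0,0,0.0472,1],
    [0,0,0,0,0,0,1],
    [0.0722,-0.0638,0,0,0,0,1],
    [0.0722,-0.0638,0,0,0,0,1],
    [0.0722,-0.0638,0,0,0,0,1],
    [0.0722,-0.0638,0,0,0,0,1],
    [0.0722,-0.0638,0,0,0,0,1],
    [0.0722,-0.0638,0,0,0,0,1],
    [0.0722,-0.0638,0,0,0,0,1],
    [0.0722,-0.0638,0,0,0,0,1],
    [0,0,0,0,0,0,1],
    [0,0,0.08,0,0,0,1],
    [0,0,0.08,0,0,0,1],
    [0,0,0.06,0,0,0,1],
    [0,0,0,0,0,0,1],
  ],
)

```text
time: 38.17
position: [0.4365, 0.1189, 0.0692]
eef_rot: [-0.002, 0.706, 0.708, -0.002]
ft_force: [0.5, -0.7, -0.9]
width: 0.0433
```

Run:
```python
from h import *
s,i=look('square_blank_center','blue_tray')
print(s['position'],s['width'],s['eef_rot'])
save('','w10.png',i)
```

```text
square_blank_center [(0.69, [0.4361, 0.1181, 0.0698])]
blue_tray []
[0.43650393 0.11890604 0.06924558] 0.04326466632935748 [-0.00183011  0.70627555  0.70793068 -0.00237624]
```

View pics/w10.png

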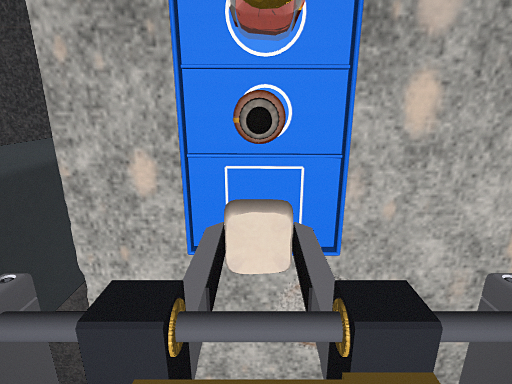

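The square blank is aligned over its outline, about 4 mm to −x (blank centre u=259, outline u=264). The dropper also looks about 4 mm to −x of its ring, which is within tolerance. Correct, lower and release.

move_arm(
  moves=[
    [0.0025,0.01,0.04,0,0,0,1],
    [0,0,0.05,0,0,0,1],
    [0,0,0.033,0,0,0,1],
    [0,0,0.017,0,0,0,1],
    [0,0,0,0,0,0,1],
    [0,0,0,0,0,0,1],
    [0,0,0,0,0,0,0.3],
    [0,0,0,0,0,0,0.3],
    [0,0,0,0,0,0,0.3],
    [0,0,0,0,0,0,0.3],
    [0,0,-0.04,0,0,0,0.3],
    [0,0,-0.07,0,0,0,0.3],
    [0,0,-0.11,0,0,0,0.3],
    [0,0,-0.11,0,0,0,0.3],
    [0,0,-0.11,0,0,0,0.2],
    [0,0,-0.1,0,0,0,0.2],
    [0,0,0,0,0,0,0.2],
    [0,0,0,0,0,0,0.2],
  ],
)

```text
time: 40.58
position: [0.4421, 0.1207, 0.2315]
eef_rot: [-0.0, 0.706, 0.708, -0.0]
ft_force: [-0.2, 0.3, -0.5]
width: 0.075
```

Run:
```python
from h import *
save('','w11.png',wrect('square_blank_center',.023))
t=save('top','t1.png')
for n in names: print(n,[(round(d['p'],2),toworld('top',d['at']).round(3).tolist()) for d in cams.mark_of('top',n)][:2])
cv2.imwrite('pics/t1c.png',cv2.resize(t[160:310,100:370],None,fx=2.9,fy=2.9,interpolation=2)[:,:,::-1])
```

```text
square_blank_center [(0.79, [0.4412, 0.1203, 0.0138])]
[0.44211619 0.12074667 0.23154287] [-8.52165549e-05  7.06484211e-01  7.07728791e-01 -1.00017096e-04] 0.0749816941196923
0.68 [442.4 122. ] [46.2 48.4] ccw deg 0.0
red_jar_center [(0.68, [0.563, -0.042, 0.049]), (0.67, [0.441, 0.269, 0.05])]
ochre_jar_center [(0.73, [0.447, -0.162, 0.053]), (0.25, [0.781, -0.012, -0.001])]
dropper_bottle_center [(0.68, [0.441, 0.27, 0.054]), (0.51, [0.766, 0.127, 0.002])]
square_blank_center [(0.83, [0.441, 0.123, 0.012])]
narrow_blank_center [(0.79, [0.596, -0.347, 0.009]), (0.48, [0.447, -0.241, 0.009])]
blue_tray [(0.55, [0.445, 0.191, -0.003])]
orange_tray [(0.6, [0.451, -0.204, 0.002]), (0.57, [0.444, 0.187, -0.002])]
blue_grey_tin [(0.65, [0.781, -0.01, -0.004])]
pink_cup [(0.83, [0.767, 0.126, -0.002])]
wooden_rib [(0.56, [0.767, -0.133, -0.002])]
```

View pics/t1c.png

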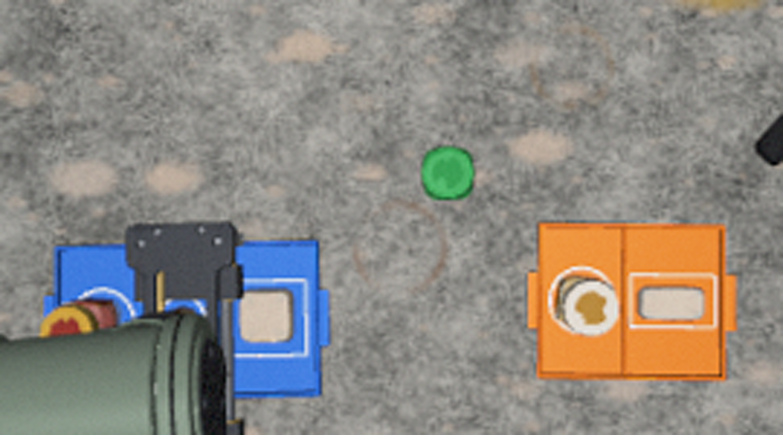

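View pics/w11.png

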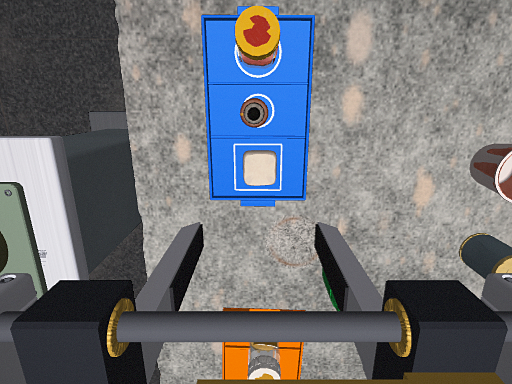

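The square blank sits well inside its outline. The dropper is a few mm to −x of its ring centre. I'll clear the arm and check with an unobstructed top view.

move_arm(
  moves=[
    [-0.12,0,0,0,0,0,0.2],
    [-0.12,0,0,0,0,0,0.2],
    [-0.12,0,0,0,0,0,0.2],
    [-0.12,0,0,0,0,0,0.2],
    [0,0,0,0,0,0,0.2],
    [0,0,0,0,0,0,0.2],
  ],
)

```text
time: 42.02
position: [0.4429, -0.0708, 0.2316]
eef_rot: [-0.0, 0.707, 0.708, 0.0]
ft_force: [-0.4, -0.3, 0.0]
width: 0.0752
```

Run:
```python
from h import *
for c in('top','scene'):
  t=save(c,c+'2.png')
  for n in names[:7]: print(n,[(round(d['p'],2),toworld(c,d['at']).round(3).tolist()) for d in cams.mark_of(c,n)][:2])
  if c=='top':cv2.imwrite('pics/t2c.png',cv2.resize(t[230:310,105:225],None,fx=6,fy=6,interpolation=2)[:,:,::-1])
c=cams.calibration('top');print(-np.array(c['R']).T@c['t'])
```

```text
red_jar_center [(0.84, [0.441, 0.271, 0.054]), (0.55, [0.559, -0.045, 0.05])]
ochre_jar_center [(0.62, [0.446, -0.164, 0.056])]
dropper_bottle_center [(0.66, [0.432, 0.199, 0.053])]
square_blank_center [(0.66, [0.441, 0.122, 0.012])]
narrow_blank_center [(0.78, [0.595, -0.348, 0.009]), (0.6, [0.446, -0.244, 0.008])]
blue_tray [(0.85, [0.441, 0.192, -0.0]), (0.74, [0.433, 0.198, 0.058])]
orange_tray [(0.74, [0.443, 0.27, 0.055]), (0.61, [0.45, -0.202, 0.007])]
red_jar_center [(0.97, [0.439, 0.272, 0.052]), (0.75, [0.566, -0.046, 0.048])]
ochre_jar_center [(0.84, [0.446, -0.162, 0.049])]
dropper_bottle_center []
square_blank_center [(0.6, [0.44, 0.115, 0.016])]
narrow_blank_center [(0.77, [0.448, -0.243, 0.009]), (0.62, [0.595, -0.352, 0.004])]
blue_tray [(0.84, [0.437, 0.191, -0.003])]
orange_tray []
[ 0.53727946 -0.05331592  1.20471535]
```

View pics/t2c.png

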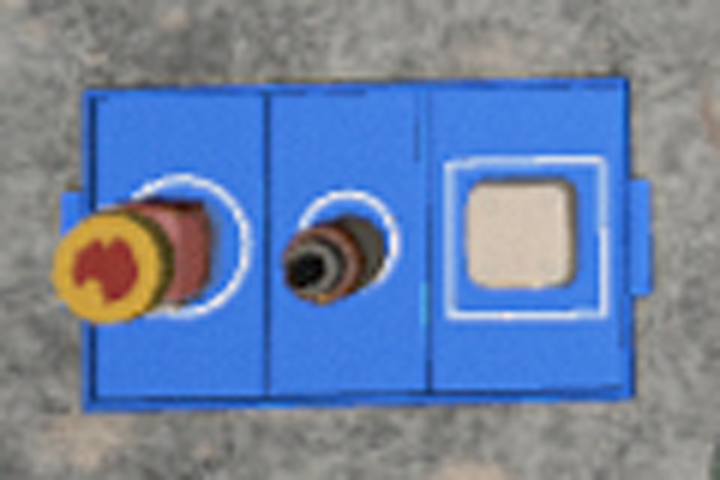

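All five sit on their marks within tolerance. The dropper has the largest offset, about 3–7 mm to −x against a 12 mm limit. Regripping it would risk more than it would gain, so I'm handing in.

```bash
python3 -c "
from h import *
s=telemetry.sense();print(s['time'],s['ft_force'],s['width']);print(ctrl.hand_in())"
```

```text
42.825 [-0.58703829 -0.05876899  0.00680087] 0.0754854046934556
the job is handed in; nothing more can be done
None
```

I placed all five things in their trays and handed the job in at about 43 s, with the gripper empty and clear. The hand-in gives no verdict.

- **Jars and blanks:** the last top-camera and wrist checks put these within about 4 mm of their marks. The one outlier was a scene-camera reading that put the square blank about 5 mm off in y. Both blanks were within about 2° of their outlines.
- **Dropper bottle:** it stands upright on its ring but about 3–7 mm off centre towards −x, with the cameras disagreeing on how much. The limit is 12 mm, so I left it rather than risk a regrip. The scene camera did not find it in the last check.
- **Bystanders:** the tin, cup and rib still read at their starting positions after the last placing. I never touched the green and black look-alikes.

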